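# Take the bay bracket out of the opened laptop and hang it on the bracket tree

### The arm

A 6-joint arm with a two-finger parallel gripper is mounted at the origin on the work surface. World frame = base frame: x ahead of the robot, y to its left, z up, the work surface at z = 0. Lengths are in mm, angles in rad, forces in N, time in s.
With the tool pointing down it reaches from about 325 to 750 mm from the base axis. Payload 7.6 kg.
Tool frame: the origin (TCP) lies on the centre line of the jaws, within the pads' length; the fingertips stand ctrl.finger_overhang ahead of it and the grasp point (between the pads) lies 5 mm behind it (ctrl.finger_overhang is the distance from the TCP to the fingertips, in mm); y points along the fingers, z is the direction in which the jaws open and shut, and the axes are right-handed (so a half turn about y gives the same grasp; the last joint's range is limited). The gripper opens to 85 mm and grips with 20 to 120 N. Pads are 22 mm wide; open, the fingers measure 114 mm over their backs; the gripper's body (76 mm by 85 mm) begins 54 mm behind the grasp point. The pads swing forward as they close: fully open they stand 13 mm farther back than shut.
Start: joints at [-1.291, 0.052, 1.401, -0, 1.689, -0.07], TCP at [179.948, -493.217, 245.323] pointing down, gripper open.
Joint ranges: [-2.9, 2.9], [-0.91, 2.17], [0.12, 2.37], [-1.06, 4.2], [0.26, 2.73], [-2.93, 2.93]. Speed limits (rad/s): [2.57, 2.57, 3.01, 3.14, 3.14, 3.14].

### API

Orientations are given as [roll, pitch, yaw] about the fixed x, y, z axes, in that order (R = Rz(yaw) Ry(pitch) Rx(roll)).
In Python, from bench import ctrl gives the robot as it stands.
- The arm moves only by the shell command python3 -m inch 'ROWS' [FORCE]. ROWS is JSON, a list of rows, each a list of 7 numbers: the shift along the world's x, y, z in cm, then the turn, a rotation vector about the world's x, y, z in rad, then the closure in counts, from 0 (fully open) to 255 (shut). In form: [[dx, dy, dz, rx, ry, rz, claw], ...]. A call has 1 to 20 rows; each row is the pose to reach, as a shift and turn from the pose measured when the call began; what a row does not reach only later rows make up. A row lasts 1/10 s, in which the tool goes at most 50 mm and 8.59 degrees, less where a joint would pass 70% of its speed; a pose out of reach is approached as far as the arm can. A call with a gripper value outside its range is refused whole. The fingers move at their own pace and stop on an object; FORCE is the grip in N (left out, the last holds). Time passes only in rows, so rows that repeat a pose let the fingers close. It gives the time, the measured TCP pose, the force and the opening at its end, in the units of the state.
- ctrl.sense(): the state, without advancing time (a new reading comes with each control period).
- ctrl.camera(name): name is "scene" or "top"; returns (picture, depth): 420x560x3 uint8, blue, green, red; 420x560 float32, mm along the optical axis (not along the pixel's ray), 0 where there is no reading.
- ctrl.camera_model(name): a dict with "fx", "fy", "cx", "cy" (pixels), "extrinsics" (4x4, takes a point from camera to world coordinates). Camera axes: x right, y down, z forward; pixel columns grow to the right and rows downward; lengths in mm; the calibration is good to about 2 mm. A picture is of the moment at which its call begins. camera_model takes no time and is no camera call.
- ctrl.job_done(): hands the job in, once; it reports no verdict.
Trained networks look in the newest picture that a camera, given by its name, has taken for a name from the list of things; names that differ only in an ending like _2 or _b are one class to them, and where a whole thing is asked for, a point or a joint stands for the part that bears it (a point fixed in the world has none). Each returns a list of dicts, best first, with "score" (0 to 1); they miss things now and then, are a little off and sometimes report something else, mostly with a low value. They report only what shows in the picture. A call takes as long as a camera call. They do not tell look-alikes from the thing itself.
- ctrl.boxes_of(camera, thing): "rect" ([left, top, width, height] in pixels, round what is visible of it).
- ctrl.regions_of(camera, thing): "pixels" (420x560 bool, what is visible of it) and "rect" ([left, top, width, height] in pixels, round what is visible of it).
- ctrl.landmark_of(camera, thing): "position" ([column, row] in pixels: a listed point, or the origin of a listed thing).
The state is a dict: "time_s": time; "joints": joint angles; "dq": joint speeds; "effort": joint torques, N m; "tool_pos": TCP position; "eef_rot": TCP orientation; "ft_force": force on the tool from outside, world axes, zero at the start; "moment": the same for the moment, N m; "grip_width": finger opening in mm.
Only numpy, scipy, OpenCV 4.12 (cv2) and the standard library are available. Lean on these libraries where they do the work, as an engineer would, in place of code of your own. Each camera call takes 0.05 s, during which the arm holds its last target. There are 200 camera calls.

### The job

The opened laptop's yellow bay bracket is to hang with the others on the bracket tree: turn the tree so that its free arm points at the near edge of the desk, and lift the plain end of the bracket over the low lip of the laptop and draw it out endwise from under the bridge plate. Lay it flat on the blue mat and let go, then take it again by the end with the hole and hang it by the hole on the free arm, with that arm still pointing at the near edge. Leave the things lying about on the desk where they are.

Things in the scene. Friction and masses are not known exactly. Their poses are not given: they have to be found in the camera images.
- laptop: White laptop upside down on its closed lid, bottom cover off, heavy, does not move: 240 (x) x 330 (y) x 43 mm high. Origin: centre of its underside. Along its near side is an open bay, inside x -114 to +6, y -159 to +45 mm, floor at z 12. Walls: x -120 to -114 (top z 43), rib x 6 to 10 (top z 34), end wall at y 45, low lip at y -165 to -159. The board fills the rest, below z 40.
- lip (a point): Middle of the top edge of the low lip at the bay's open end, at laptop (-54, -162, 30) mm: 18 mm above the bay floor; the lip spans the bay's width, the laptop's outer wall beside it is 43 mm high.
- bridge_edge (a point): Middle of the free edge of the fixed grey bridge plate, at its underside, at laptop (-54, -35, 40) mm. The plate, z 40 to 43, roofs the bay from here to y +49 with 28 mm free height beneath.
- bracket: Yellow steel channel bracket, 170 (x) x 32 (y) x 12 mm (z), about 0.16 kg, loose: 3 mm web on top, a 2.5 mm flange down each long edge, open underneath. Origin: centre of its underside; +x points to the hole end. It starts flat, web up, on the bay floor, its x within 0.05 rad of the laptop's +y, plain end 3 to 15 mm behind the lip, hole end under the bridge plate.
- bracket_hole (a point): Centre of the bracket's round hanging hole, 21 mm across, through the web along the bracket's z; at bracket (66, 0, 10.5) mm, 19 mm from that end.
- bracket_tail (a point): Middle of the bracket's plain end face, at bracket (-85, 0, 6) mm.
- tree: Foot of the revolving bracket tree, does not move: dark round base 160 mm across, 26 high, a post 16 mm thick. Origin: centre of its underside, x and y along the world's. A red sleeve on the post (36 mm across, z 200 to 250) turns and carries four arms 90 degrees apart; three hold other brackets.
- tree_cap (a point): Top of the sleeve's cap, on the tree's axis, z 258 mm. Arms: 8 mm steel rods from the sleeve out to 105 mm from the axis, rising outward by 12 degrees (axis at z 225 + 0.2126 x (radius - 16) mm), black ball ends 11 mm across. The three other brackets hang 58 mm from the axis, 30 to 44 wide, from 7 above to 135 mm below their arm, up to 20 inward; they swing freely.
- tree_rotor (a joint): Turn of the tree, rad, counter-clockwise seen from above; 0 or 6.283 when the free arm points along world -x (at the near edge). Starts anywhere between 0.9 and 5.4; free to turn from -3.5 to 9.8. Turned by pushing an arm sideways with about 0.6 N at its tip; friction (0.05 N m) keeps it where it is left.
- free_tip (a point): Centre of the black ball at the tip of the free arm, 105 mm from the tree's axis, z 244 mm.
- free_arm (a point): Point on the axis of the free arm 72 mm from the tree's axis, z 237 mm; its x axis points from the arm's tip inward to the post, z up.
- mat: Blue work mat, flat on the desk, fixed, 240 (x) x 240 (y) x 2 mm. Origin: centre of its underside.
- caddy: Black plastic drive tray 100 (x) x 70 (y) x 9 mm, loose, on the mat. Origin: centre of its underside. A bystander.
- driver: Small precision screwdriver, red ends, along its x from -88 to +70 mm, 13 mm thick, loose, on the mat. Origin: on its lower side 88 mm from the handle end. A bystander.
- ssd: Solid-state drive with a blue label, 100 (x) x 70 (y) x 7 mm, loose, lying on the laptop's bridge plate. Origin: centre of its underside. A bystander.
- cleaner: Upright cleaner bottle, 56 mm across, 125 mm high, loose, on the desk between the robot and the tree. Origin: centre of its underside. A bystander.
- battery: Black laptop battery pack, 205 (x) x 60 (y) x 21 mm, loose, lying beyond the mat. Origin: centre of its underside. A bystander.
- mouse: Black computer mouse, 105 x 60 x 30 mm, on a round pad to the right. Origin: centre of its underside. A bystander.
Mind the look-alikes: they are no part of the job. Of the things shaped like the bracket, the yellow one is meant.

How it is judged:
By the outcome, as a careful person would: the job done as asked, in the order asked, and still so for the second after the job is handed in, with the robot touching nothing.
It also fails if it takes over 69 s, if anything falls off the work surface, if the arm or the gripper's body presses on something with over 40 N, if the wrist force passes 120 N, or if a joint passes its speed limit or range.

## Working session

There is one attempt and no reset: what is moved stays moved. The work goes in short steps, Python scripts to look and compute and a shell command to move; the robot and the scene stay as the last step left them, time stands still between calls to the robot, and variables do not carry over. Pictures are saved under pics/ and viewed, about 8 in all and at most 12, crops included, and the job is handed in when it is done.

```bash
ls; mkdir -p pics
cat > h.py <<'E'
import numpy as np, cv2
from bench import ctrl
from scipy.spatial.transform import Rotation as R
def w(cam,u,v,d):
    m=ctrl.camera_model(cam);p=np.array([(u-m['cx'])/m['fx']*d,(v-m['cy'])/m['fy']*d,d,1]);return (np.array(m['extrinsics'])@p)[:3]
def cloud(cam,dep):
    m=ctrl.camera_model(cam);v,u=np.mgrid[0:420,0:560]
    P=np.stack([(u-m['cx'])/m['fx']*dep,(v-m['cy'])/m['fy']*dep,dep,np.ones_like(dep)],-1)
    P=(P@np.array(m['extrinsics']).T)[...,:3]; P[dep==0]=np.nan; return P
def onplane(cam,u,v,z):
    m=ctrl.camera_model(cam);E=np.array(m['extrinsics']);r=E[:3,:3]@np.array([(u-m['cx'])/m['fx'],(v-m['cy'])/m['fy'],1]);t=E[:3,3];return t+r*(z-t[2])/r[2]
def proj(cam,p):
    m=ctrl.camera_model(cam);q=np.linalg.inv(np.array(m['extrinsics']))@np.append(p,1);return q[0]/q[2]*m['fx']+m['cx'],q[1]/q[2]*m['fy']+m['cy']
E
python3 - <<'E'
from h import *
np.set_printoptions(precision=1,suppress=True)
print(ctrl.finger_overhang, ctrl.sense())
for c in('top','scene'):
    im,d=ctrl.camera(c); cv2.imwrite(f'pics/{c}0.png',cv2.resize(im,(800,600)));np.savez(f'{c}0.npz',im=im,d=d)
    print(c,np.array(ctrl.camera_model(c)['extrinsics']),ctrl.camera_model(c)['fx'])
    P=cloud(c,d)
    for t in ['lip','bridge_edge','bracket_hole','bracket_tail','tree','tree_cap','free_tip','free_arm','mat','caddy','driver','ssd','cleaner','battery','mouse','laptop','bracket']:
        for r in ctrl.landmark_of(c,t)[:2]:
            u,v=r['position'];ui,vi=int(round(u)),int(round(v))
            print(t,round(r['score'],2),(round(u),round(v)),P[vi,ui] if 0<=vi<420 and 0<=ui<560 else '')
E
```

```text
pics
14.0 {'time_s': 0.0, 'joints': array([-1.3,  0.1,  1.4, -0. ,  1.7, -0.1]), 'dq': array([-0., -0.,  0.,  0., -0.,  0.]), 'effort': array([ -0. , -38.2, -36. ,  -0. ,   0. ,  -0. ]), 'tool_pos': array([ 179.9, -492.9,  244.5]), 'eef_rot': array([-1.6,  0. , -2.8]), 'ft_force': array([ 1.1, -0.3,  0.4]), 'moment': array([ 0.,  0., -0.]), 'grip_width': 85.46700872012529}
top [[  -0.    -1.     0.1  453.4]
 [  -1.     0.    -0.   -71.4]
 [   0.    -0.1   -1.  1482.6]
 [   0.     0.     0.     1. ]] 478.5216653735325
lip 0.69 (190, 212) [541.7 198.1  22.2]
bridge_edge 0.82 (149, 223) [510.5 326.2  10.7]
bracket_hole 0.66 (139, 218) [524.6 346.2  47.3]
bracket_tail 0.93 (175, 306) [254.7 250.5  -4.7]
bracket_tail 0.64 (187, 210) [547.8 206.9  23.8]
tree 0.69 (354, 196) [ 564.  -270.4  235.2]
tree_cap 0.65 (367, 183) [ 595.4 -301.7  254.7]
free_tip 0.96 (329, 161) [ 695.4 -232.1    2.9]
free_arm 0.64 (344, 168) [ 638.6 -246.2  233.1]
free_arm 0.37 (136, 201) [576.6 358.1  37.9]
mat 0.82 (254, 213) [536.7   3.8   2.1]
caddy 0.64 (280, 227) [492.  -76.    4.4]
driver 0.49 (232, 206) [559
[... 834 characters left out ...]
ree 0.59 (387, 338) [516.1 363.9  49.9]
tree_cap 0.83 (213, 143) [ 595.8 -312.3  252.3]
tree_cap 0.5 (288, 241) [491.9 -70.8   4.3]
free_tip 0.72 (212, 169) [ 499.5 -535.    -4.2]
free_arm 0.64 (214, 162) [ 609.8 -286.3  206.6]
mat 0.86 (288, 261) [535.1  -8.5  -3. ]
caddy 0.73 (213, 166) [ 490.3 -544.2    0.1]
caddy 0.67 (290, 244) [496.6 -54.    7.9]
driver 0.43 (296, 282) [571.3  80.1  12.3]
ssd 0.85 (388, 342) [520.  372.   46.9]
cleaner 0.56 (303, 209) [ 386.3 -141.5   31.8]
battery 0.65 (222, 290) [754.8   2.7  20.2]
mouse 0.49 (369, 362) [581.8 379.   27.1]
laptop 0.76 (370, 362) [580.1 380.4  27.4]
laptop 0.37 (290, 262) [534.1  -0.   -0.3]
bracket 0.61 (391, 264) [304.  168.6   8.2]
```

View pics/top0.png

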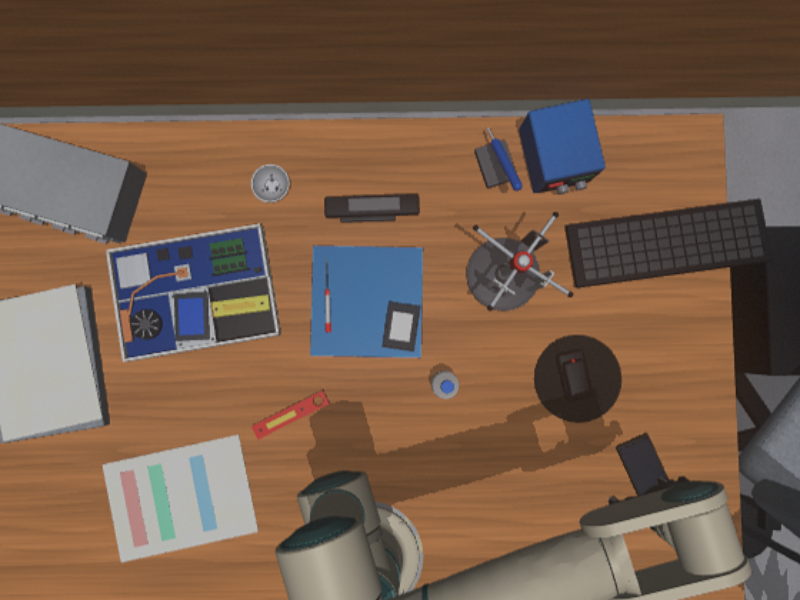

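View pics/scene0.png

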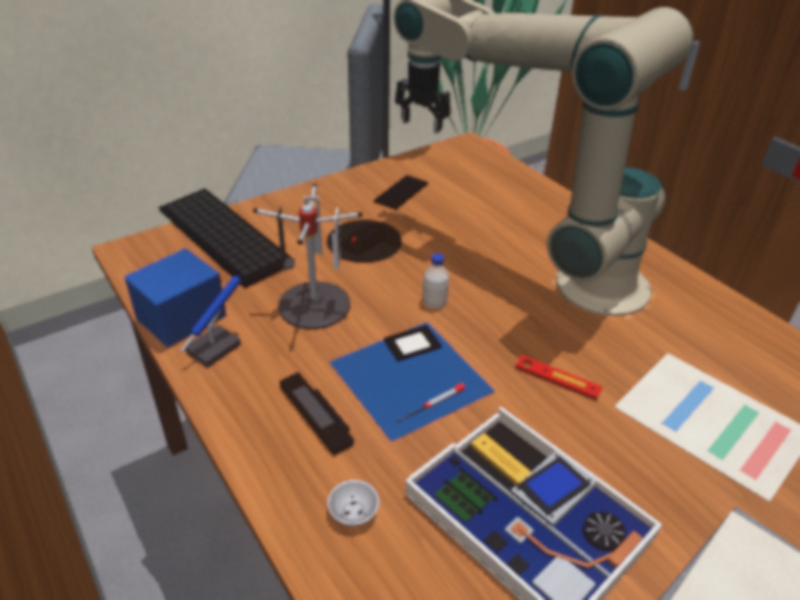

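The top view shows the yellow bracket in the bay (800-px scale: tail about (270,303), hole end near (212,310) by the bridge), the mat at (367,300), and the tree at (522,261). Its upper-left arm, with the tip at (476,228), looks free. I'll crop both for detail.

Run:
```python
from h import *
t=np.load('top0.npz');s=np.load('scene0.npz')
a=cv2.resize(t['im'][140:225,315:415],(400,340),interpolation=3)
b=cv2.resize(s['im'][120:220,170:260],(400,440),interpolation=3)[:340]
c=cv2.resize(t['im'][165:255,75:200],(400,288),interpolation=3)
e=cv2.resize(s['im'][280:400,300:440],(400,288),interpolation=3)
cv2.imwrite('pics/crop1.png',np.vstack([np.hstack([a,b]),np.hstack([c,e])])[:600])
np.set_printoptions(precision=1,suppress=True)
ctrl.camera('top')
P=cloud('top',t['d'])
print('cap',onplane('top',367,183,258))
for n,(u,v) in dict(ul=(329,161),ur=(389,150),r=(400,206.5),dl=(343,215)).items(): print(n,onplane('top',u,v,244))
# yellow mask
hsv=cv2.cvtColor(t['im'],cv2.COLOR_BGR2HSV);m=cv2.inRange(hsv,(20,100,100),(35,255,255));m[:, :100]=0;m[:,200:]=0;m[:200]=0;m[240:]=0
n,l,st,ce=cv2.connectedComponentsWithStats(m);print(st[1:],ce[1:])
Q=P[m>0];print(np.nanmedian(Q,0))
pts=np.argwhere(m>0)[:,::-1].astype(np.float32)
W=np.array([onplane('top',u,v,24) for u,v in pts])[:,:2].astype(np.float32)
r=cv2.minAreaRect(W);print(r,cv2.boxPoints(r))
# laptop
for reg in ctrl.regions_of('top','laptop')[:2]:
    print(reg['score'],reg['rect'])
    k=np.argwhere(reg['pixels'])[:,::-1];W=np.array([onplane('top',u,v,43) for u,v in k])[:,:2].astype(np.float32);r=cv2.minAreaRect(W);print(r,cv2.boxPoints(r))
for n in['mat','caddy','driver','ssd','cleaner','battery']:
    for reg in ctrl.regions_of('top',n)[:1]:
        k=np.argwhere(reg['pixels'])[:,::-1];W=np.array([onplane('top',u,v,dict(mat=2,caddy=9,driver=13,ssd=50,cleaner=100,battery=21)[n]) for u,v in k])[:,:2].astype(np.float32);r=cv2.minAreaRect(W);print(n,reg['score'],r)
```

```text
cap [ 595.1 -301.1  258. ]
ul [ 655.9 -205.9  244. ]
ur [ 682.6 -363.6  244. ]
r [ 534.  -387.9  244. ]
dl [ 514.2 -239.2  244. ]
[[148 206  41  16 438]] [[167.9 213.8]]
[536.8 265.6  23.2]
((537.013671875, 264.9912109375), (33.35435485839844, 122.50511169433594), 6.732669353485107) [[513.3 323.9]
 [527.6 202.2]
 [560.8 206.1]
 [546.4 327.8]]
0.88 [74.8, 154.2, 122.1, 100.3]Traceback (most recent call last):
  File "<stdin>", line 23, in <module>
  File "h.py", line 11, in onplane
    m=ctrl.camera_model(cam);E=np.array(m['extrinsics']);r=E[:3,:3]@np.array([(u-m['cx'])/m['fx'],(v-m['cy'])/m['fy'],1]);t=E[:3,3];return t+r*(z-t[2])/r[2]
ValueError: time passes only in moves, steps and waits
```

View pics/crop1.png

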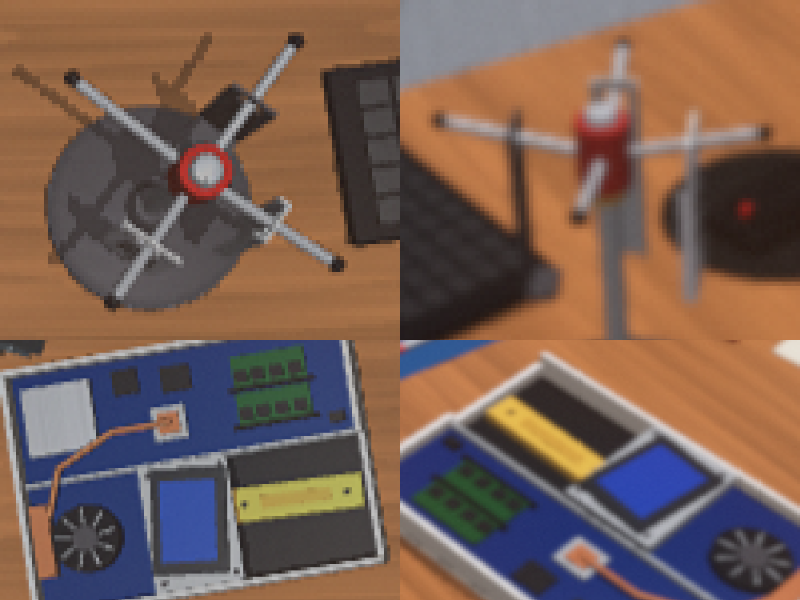

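The crops show the upper-left arm is empty; its tip is at full-frame pixel (329,161). The other three arms carry brackets. The yellow bracket lies web up with its tail behind the lip. The tree axis is about (596,-300) and the free arm points at about 55°, so a push of about 125° counter-clockwise brings it to -x. I'll start with that: close, rise, and go above the far side of the free arm.

```bash
python3 -m inch '[[0,0,5,0,0,-0.1,255],[10,5,8.5,0,0,-0.2,255],[14,7,8.5,0,0,-0.35,255],[49.1,24.6,8.5,0,0,-0.35,255],[49.1,24.6,8.5,0,0,-0.35,255],[49.1,24.6,8.5,0,0,-0.35,255],[49.1,24.6,8.5,0,0,-0.35,255],[49.1,24.6,8.5,0,0,-0.35,255],[49.1,24.6,8.5,0,0,-0.35,255],[49.1,24.6,8.5,0,0,-0.35,255],[49.1,24.6,8.5,0,0,-0.35,255],[49.1,24.6,8.5,0,0,-0.35,255],[49.1,24.6,8.5,0,0,-0.35,255],[49.1,24.6,8.5,0,0,-0.35,255],[49.1,24.6,8.5,0,0,-0.35,255]]' 40
python3 - <<'E'
from h import *
s=ctrl.sense();np.set_printoptions(precision=3,suppress=True);print(s['joints'],s['eef_rot'],R.from_euler('xyz',s['eef_rot']).as_matrix())
q=s['joints'];print((R.from_euler('z',q[0])*R.from_euler('y',q[1]+q[2])*R.from_euler('z',q[3])*R.from_euler('y',q[4])*R.from_euler('z',q[5])).as_matrix())
E
```

```text
time_s: 3.4
tool_pos: [670.6, -247.7, 330.5]
eef_rot: [-1.57, 0.0, 3.141]
ft_force: [0.1, -0.9, 0.7]
grip_width: -0.0
[-0.405  0.67   0.463 -0.     2.008  1.166] [-1.57   0.     3.141] [[-1.     0.    -0.001]
 [ 0.001 -0.    -1.   ]
 [-0.    -1.     0.   ]]
[[ 0.001  1.     0.   ]
 [ 1.    -0.001 -0.   ]
 [-0.     0.    -1.   ]]
```

```bash
python3 -m inch '[[0,0,-4,0,0,0,255],[0,0,-8.5,0,0,0,255],[0,0,-8.5,0,0,0,255],[-0.4,0.6,-8.5,0,0,0,255],[-0.95,1.3,-8.5,0,0,0,255],[-1.6,1.8,-8.5,0,0,0,255],[-2.2,2.3,-8.5,0,0,0,255],[-3.6,3.1,-8.5,0,0,0,255],[-5.1,3.7,-8.5,0,0,0,255],[-6.7,3.9,-8.5,0,0,0,255],[-8.3,3.9,-8.5,0,0,0,255],[-9.8,3.7,-8.5,0,0,0,255],[-11.4,3.1,-8.5,0,0,0,255],[-12.7,2.3,-8.5,0,0,0,255],[-14.0,1.3,-8.5,0,0,0,255],[-15,0.1,-8.5,0,0,0,255],[-15.5,-0.7,-8.5,0,0,0,255],[-15.9,-1.6,-8.5,0,0,0,255],[-16.2,-2.3,-8.5,0,0,0,255],[-16.4,-2.7,-8.5,0,0,0,255]]'
python3 - <<'E'
from h import *
im,d=ctrl.camera('top');im2,d2=ctrl.camera('scene')
a=cv2.resize(im[140:240,315:415],(400,400),interpolation=3);b=cv2.resize(im2[110:210,160:260],(400,400),interpolation=3)
cv2.imwrite('pics/tree1.png',np.hstack([a,b]))
E
```

```text
time_s: 5.4
tool_pos: [506.4, -275.3, 245.0]
eef_rot: [-1.571, -0.001, 3.14]
ft_force: [0.4, 1.1, 0.4]
grip_width: -0.0
```

View pics/tree1.png

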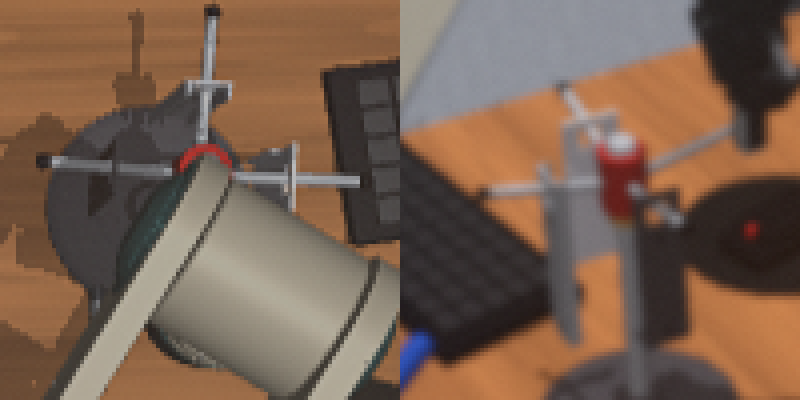

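The free arm is now nearly along -x; the opposite tip is at full-frame pixel (368,143) and the side tips are at (326,180) and (405,185). I'll compute the angle.

Run:
```python
from h import *
f=onplane('top',368.25,143,244);l=onplane('top',326.25,180,244);r=onplane('top',405,185.25,244)
print(f,l,r,(l+r)/2,np.degrees(np.arctan2(*(l-r)[:2][::-1]))-90, f-(l+r)/2)
```

```text
[ 701.88080555 -309.80171222  244.        ] [ 606.1748543  -197.67672126  244.        ] [ 589.26081101 -402.63687617  244.        ] [ 597.71783265 -300.15679872  244.        ] -4.717562452053528 [104.1629729  -9.6449135   0.       ]
```

```bash
python3 -m inch '[[0,0.5,2,0,0,0,200],[0,0,4.5,0,0,0,130],[0,-2.5,4.5,0,0,0,130],[0,-2.5,4.5,0,0,0,130],[0,-2.5,2.5,0,0,0,130],[0,-2.5,0,0,0,0,130],[0,-2.5,0,0,0,0,160],[0,-2.5,0,0,0,0,200],[0,-2.5,0,0,0,0,255],[0,-2.5,0,0,0,0,255],[0,-2.5,0,0,0,0,255],[0,-2.5,0,0,0,0,255],[0,-2.5,0,0,0,0,255],[0,-2.5,0,0,0,0,255]]' 20;
python3 -m inch '[[0,0,0,0,0,0,200],[0,0,0,0,0,0,130],[0,0,0,0,0,0,130],[0,0,4,0,0,0,130],[0,0,7,0,0,0,100],[0,10,10,0,0,0,80]]'
```

```text
time_s: 6.9
tool_pos: [506.7, -300.3, 246.2]
eef_rot: [-1.57, 0.001, 3.14]
ft_force: [2.2, 1.6, 5.0]
grip_width: 7.2
time_s: 7.5
tool_pos: [506.4, -255.6, 332.2]
eef_rot: [-1.567, 0.002, 3.135]
ft_force: [0.9, 0.7, -0.1]
grip_width: 58.5
```

Run:
```python
from h import *
t=np.load('top0.npz');P=cloud('top',t['d']);np.set_printoptions(precision=1,suppress=True)
ctrl.camera('top')
def rect(n,z):
    for reg in ctrl.regions_of('top',n)[:1]:
        k=np.argwhere(reg['pixels'])[:,::-1];k=k[::1]
        m=ctrl.camera_model('top');E=np.array(m['extrinsics']);r=np.c_[(k[:,0]-m['cx'])/m['fx'],(k[:,1]-m['cy'])/m['fy'],np.ones(len(k))]@E[:3,:3].T
        W=(E[:3,3]+r*((z-E[2,3])/r[:,2])[:,None])[:,:2].astype(np.float32);q=cv2.minAreaRect(W);print(n,reg['score'],q);print(cv2.boxPoints(q))
for n,z in [('laptop',43),('mat',2),('caddy',9),('driver',13),('ssd',50)]: rect(n,z)
for c in ('top','scene'):
  ctrl.camera(c)
  for n,z in [('lip',30),('bridge_edge',40),('bracket_tail',18),('free_tip',244)]:
    for q in ctrl.landmark_of(c,n)[:2]: print(c,n,q['score'],onplane(c,*q['position'],z))
```

```text
laptop 0.69 ((567.099853515625, 359.87103271484375), (243.20523071289062, 337.2238464355469), 9.023038864135742)
[[420.6 507.3]
 [473.4 174.3]
 [713.6 212.4]
 [660.8 545.5]]
mat 0.69 ((546.51318359375, -4.798393249511719), (237.7499237060547, 242.08721923828125), 86.93290710449219)
[[ 419.3 -117. ]
 [ 661.  -130. ]
 [ 673.7  107.4]
 [ 432.   120.4]]
caddy 0.93 ((489.3249206542969, -77.21571350097656), (69.96318817138672, 100.58379364013672), 80.86982727050781)
[[ 434.1 -103.8]
 [ 533.4 -119.7]
 [ 544.5  -50.7]
 [ 445.2  -34.7]]
ssd 0.71 ((515.2523803710938, 361.1473693847656), (101.32734680175781, 70.77617645263672), 2.333296775817871)
[[463.2 394.4]
 [466.1 323.7]
 [567.3 327.9]
 [564.4 398.6]]
top lip 0.67 [547.6 196.   30. ]
top bridge_edge 0.79 [522.2 330.6  40. ]
top bracket_tail 0.85 [265.  232.8  18. ]
top bracket_tail 0.78 [546.7 209.9  18. ]
top free_tip 0.53 [530.7 -17.9 244. ]
scene lip 0.68 [540.4 193.2  30. ]
scene bridge_edge 0.81 [508.9 321.   40. ]
scene bracket_tail 0.94 [550.  201.4  18. ]
scene bracket_tail 0.91 [275.8 248.4  18. ]
scene free_tip 0.58 [ 499.1 -290.7  244. ]
```

The rod was centred at y -300.3 (opening 7.2 mm), so the free arm points at -x. Next I'll go above the bracket tail at (541,232), with the jaws turned across the bracket.

```bash
python3 -c "
from h import *
print(ctrl.sense()['tool_pos'])"; python3 -m inch '[[0,5,0,0,0,0.1,100],[1,10,0,0,0,0.25,100],[2,15,0,0,0,0.4,100],[3.4,20,0,0,0,0.55,100],[3.4,25,-3,0,0,0.7,100],[3.4,30,-6,0,0,0.85,100],[3.4,35,-10,0,0,1.0,100],[3.4,39,-13,0,0,1.15,100],[3.4,43.2,-16,0,0,1.3,100],[3.4,43.2,-19.6,0,0,1.45,100],[3.4,43.2,-19.6,0,0,1.6,100],[3.4,43.2,-19.6,0,0,1.688,100],[3.4,43.2,-19.6,0,0,1.688,100],[3.4,43.2,-19.6,0,0,1.688,100],[3.4,43.2,-19.6,0,0,1.688,100]]' 40
python3 - <<'E'
from h import *
np.set_printoptions(precision=3,suppress=True)
s=ctrl.sense();print(s['tool_pos'],s['joints'])
im,d=ctrl.camera('top');im2,d2=ctrl.camera('scene')
a=cv2.resize(im[165:255,75:275],(800,360),interpolation=3);b=cv2.resize(im2[230:400,250:450],(400,340),interpolation=3)
cv2.imwrite('pics/bay1.png',np.vstack([a[:260],np.hstack([b,np.zeros_like(b)])]))
for th in (78,70,60):
  for yaw in (0,-20):
    z0=R.from_euler('z',yaw,degrees=True)
    t=z0.apply([np.sin(np.radians(th)),0,-np.cos(np.radians(th))]);x=z0.apply([0,1,0]);M=np.c_[x,np.cross(t,x),t]
    for q1,al in((-.83,1.7),(-.8,2.1)):
      A=R.from_euler('z',q1)*R.from_euler('y',al)
      print(th,yaw,q1,al,(A.inv()*R.from_matrix(M)).as_euler('ZYZ'))
E
```

```text
[ 506.72970896 -252.50915088  330.50010073]
time_s: 9.8
tool_pos: [541.1, 179.3, 135.3]
eef_rot: [-1.568, 0.001, -1.457]
ft_force: [-0.7, 0.4, -0.3]
grip_width: 51.6
[541.088 179.296 135.251] [0.255 0.237 1.419 0.001 1.483 0.141]
78 0 -0.83 1.7 [1.405 0.821 0.018]
78 0 -0.8 2.1 [ 1.801  0.805 -0.537]
78 -20 -0.83 1.7 [1.365 0.481 0.123]
78 -20 -0.8 2.1 [ 2.127  0.526 -0.723]
70 0 -0.83 1.7 [1.215 0.833 0.146]
70 0 -0.8 2.1 [ 1.623  0.741 -0.409]
70 -20 -0.83 1.7 [1.081 0.515 0.373]
70 -20 -0.8 2.1 [ 1.882  0.445 -0.506]
60 0 -0.83 1.7 [0.989 0.871 0.296]
60 0 -0.8 2.1 [ 1.369  0.687 -0.217]
60 -20 -0.83 1.7 [0.79  0.599 0.621]
60 -20 -0.8 2.1 [ 1.47   0.389 -0.129]
```

View pics/bay1.png

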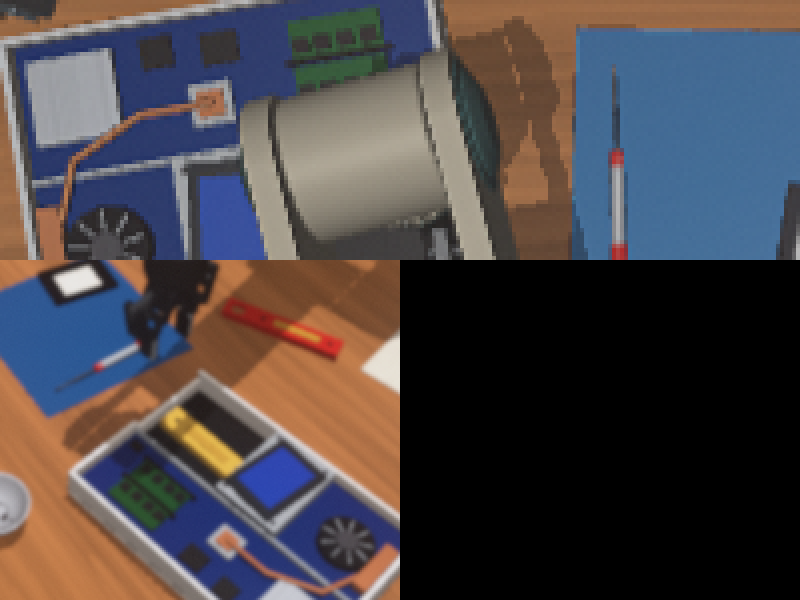

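The pictures show the bracket untouched and the gripper off to its right, with the path clear. The driver is at full-frame pixel column ~229, so y is about 75. I'll align over the tail and descend.

```bash
python3 -m inch '[[0,3,0,0,0,0,100],[0,5.3,-2,0,0,0,100],[0,5.3,-5,0,0,0,100],[0,5.3,-8,0,0,0,100],[0,5.3,-9.5,0,0,0,100],[0,5.3,-10.3,0,0,0,100],[0,5.3,-10.6,0,0,0,100],[0,5.3,-10.7,0,0,0,100],[0,5.3,-10.7,0,0,0,100]]' 40
python3 - <<'E'
from h import *
im2,d2=ctrl.camera('scene')
b=cv2.resize(im2[270:390,280:440],(800,600),interpolation=3)
cv2.imwrite('pics/bay2.png',b)
E
```

```text
time_s: 10.8
tool_pos: [541.8, 232.4, 29.4]
eef_rot: [-1.567, 0.002, -1.457]
ft_force: [-0.3, -0.1, -0.6]
grip_width: 52.2
```

View pics/bay2.png

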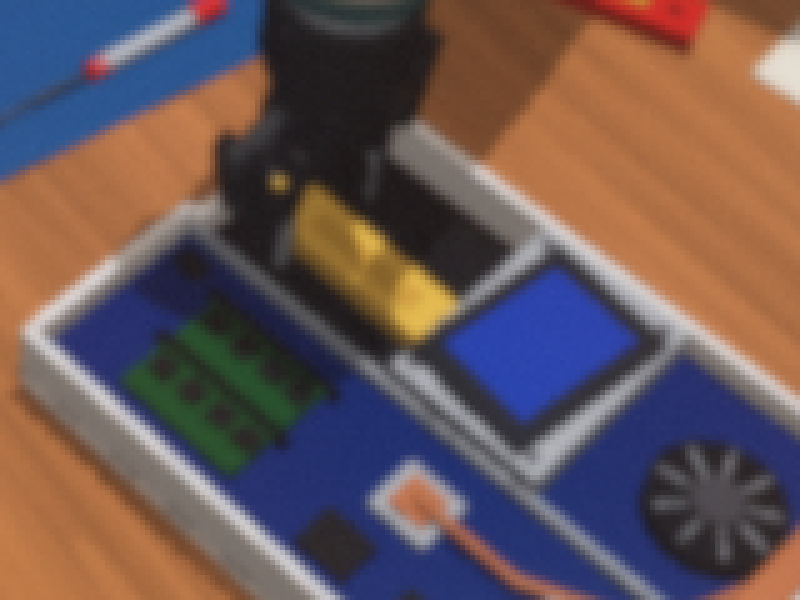

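The fingers straddle the bracket's tail half. I'll go down a little further and grip.

```bash
python3 -m inch '[[0,0,-0.2,0,0,0,100],[0,0,-0.35,0,0,0,110],[0,0,-0.35,0,0,0,140],[0,0,-0.35,0,0,0,255],[0,0,-0.35,0,0,0,255],[0,0,-0.35,0,0,0,255],[0,0,-0.35,0,0,0,255],[0,0,-0.35,0,0,0,255]]' 70
```

```text
time_s: 11.65
tool_pos: [541.9, 232.5, 26.3]
eef_rot: [-1.566, 0.002, -1.457]
ft_force: [0.8, -0.9, 3.9]
grip_width: 30.3
```

```bash
python3 -m inch '[[0,0.08,0.6,-0.04,-0.005,0,255],[-0.02,0.16,1.2,-0.08,-0.009,0,255],[-0.03,0.28,1.8,-0.12,-0.014,0,255],[-0.05,0.39,2.35,-0.156,-0.018,0,255],[-0.05,0.39,2.4,-0.156,-0.018,0,255],[0.07,-0.6,2.4,-0.156,-0.018,0,255],[0.18,-1.6,2.45,-0.156,-0.018,0,255],[0.3,-2.6,2.6,-0.156,-0.018,0,255],[0.42,-3.6,2.75,-0.156,-0.018,0,255],[0.54,-4.6,2.9,-0.156,-0.018,0,255],[0.65,-5.6,3.0,-0.156,-0.018,0,255],[0.77,-6.6,3.2,-0.156,-0.018,0,255],[0.82,-7.0,3.3,-0.156,-0.018,0,255],[0.82,-7.0,3.3,-0.156,-0.018,0,255]]'
python3 - <<'E'
from h import *
print(ctrl.sense()['joints'])
im2,d2=ctrl.camera('scene')
b=cv2.resize(im2[260:380,270:430],(800,600),interpolation=3)
cv2.imwrite('pics/bay3.png',b)
E
```

```text
time_s: 13.05
tool_pos: [550.3, 162.0, 59.5]
eef_rot: [-1.565, -0.155, -1.458]
ft_force: [-0.3, -0.5, -2.2]
grip_width: 30.1
[ 0.29289425  0.34769619  1.450756   -0.15682358  1.36816001  0.21281548]
```

View pics/bay3.png

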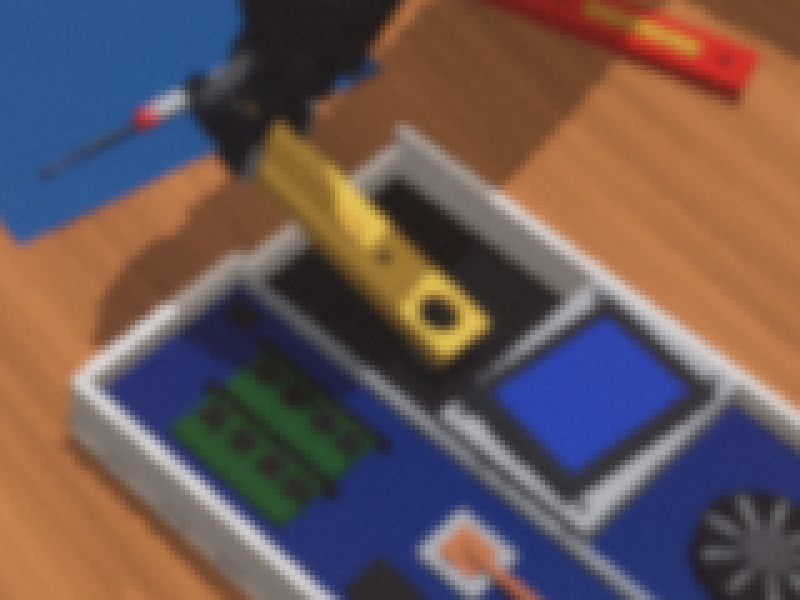

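The bracket is out over the lip, with the hole end clear of the bridge plate. I'll lift and level it, and check the kinematic model's wrist sign at the same time.

```bash
python3 - <<'E'
from h import *
np.set_printoptions(precision=3,suppress=True)
s=ctrl.sense();q=s['joints'];M=(R.from_euler('z',q[0])*R.from_euler('y',q[1]+q[2])*R.from_euler('z',q[3])*R.from_euler('y',q[4])*R.from_euler('z',q[5])).as_matrix()
T=R.from_euler('xyz',s['eef_rot']).as_matrix();print(M);print(np.c_[-T[:,2],-T[:,0],T[:,1]])
print(onplane('top',228.75,232,6),onplane('top',228.75,185,6))
E
python3 -m inch '[[0,-0.2,3,0.04,0.005,0,255],[0,-0.4,5,0.08,0.01,0,255],[0,-0.5,5,0.12,0.014,0,255],[0,-0.5,5,0.158,0.018,0,255],[0,-0.5,5,0.158,0.018,0,255],[0,-0.5,5,0.158,0.018,0,255]]'
```

```text
[[-0.993 -0.112  0.023]
 [-0.114  0.982 -0.153]
 [-0.005 -0.154 -0.988]]
[[-0.993 -0.112  0.023]
 [-0.114  0.982 -0.153]
 [-0.005 -0.154 -0.988]]
[479.047  82.122   6.   ] [624.596  80.737   6.   ]
time_s: 13.7
tool_pos: [550.1, 157.6, 109.2]
eef_rot: [-1.566, 0.003, -1.457]
ft_force: [1.0, 0.7, -1.3]
grip_width: 30.0
```

The model matches the measured orientation. Now I'll turn the hole end to +x and carry the bracket over the mat.

```bash
python3 -m inch '[[0,-2,0,0,0,-0.14,255],[0,-4,0,0,0,-0.28,255],[-1,-6,0,0,0,-0.42,255],[-2,-8,0,0,0,-0.56,255],[-3,-10,0,0,0,-0.7,255],[-4,-12,0,0,0,-0.84,255],[-5,-13,0,0,0,-0.98,255],[-5.7,-14,0,0,0,-1.12,255],[-5.7,-14,0,0,0,-1.26,255],[-5.7,-14,0,0,0,-1.4,255],[-5.7,-14,0,0,0,-1.54,255],[-5.7,-14,0,0,0,-1.684,255],[-5.7,-14,-2,0,0,-1.684,255],[-5.7,-14,-5,0,0,-1.684,255],[-5.7,-14,-7.5,0,0,-1.684,255],[-5.7,-14,-8.6,0,0,-1.684,255],[-5.7,-14,-8.6,0,0,-1.684,255]]'
python3 - <<'E'
from h import *
im2,d2=ctrl.camera('scene')
b=cv2.resize(im2[190:310,220:380],(800,600),interpolation=3)
cv2.imwrite('pics/mat1.png',b)
E
```

```text
time_s: 15.4
tool_pos: [492.0, 18.0, 21.7]
eef_rot: [-1.566, -0.001, -3.14]
ft_force: [-0.8, -0.1, -0.8]
grip_width: 30.3
```

View pics/mat1.png

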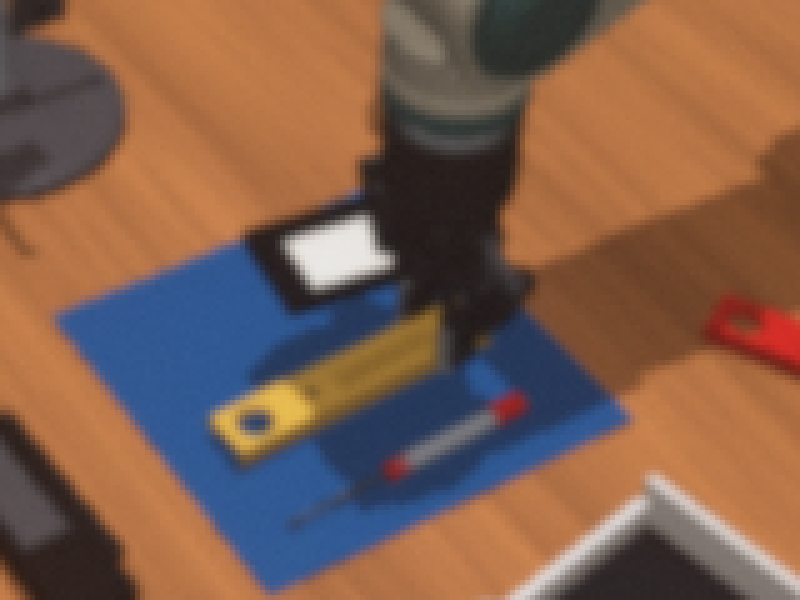

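The bracket is over the clear strip between caddy and driver, with the hole toward +x. I'll set it down, release and back off.

```bash
python3 -m inch '[[0,0,-0.3,0,0,0,255],[0,0,-0.5,0,0,0,255],[0,0,-0.55,0,0,0,255],[0,0,-0.55,0,0,0,255]]'; python3 -m inch '[[0,0,0,0,0,0,160],[0,0,0,0,0,0,110],[0,0,0,0,0,0,105],[0,0,0,0,0,0,105],[0,0,3,0,0,0,105],[0,0,8,0,0,0,105],[0,0,10,0,0,0,105],[-6,0,12,0,0,0,105],[-10,0,12,0,0,0,105],[-10,0,12,0,0,0,105]]'
python3 - <<'E'
from h import *
np.set_printoptions(precision=3,suppress=True)
print(ctrl.sense()['tool_pos'],ctrl.sense()['joints'])
for c in('top','scene'):
  im,d=ctrl.camera(c);P=cloud(c,d)
  hsv=cv2.cvtColor(im,cv2.COLOR_BGR2HSV);m=cv2.inRange(hsv,(20,100,70),(35,255,255));m&=((np.abs(P[...,0]-560)<130)&(np.abs(P[...,1]-15)<60)).astype(np.uint8)*255
  k=np.argwhere(m>0)[:,::-1];W=np.array([onplane(c,u,v,14) for u,v in k[::1]])[:,:2].astype(np.float32) if len(k)<3000 else 0
  q=cv2.minAreaRect(W);print(c,len(k),q,cv2.boxPoints(q).ravel(),np.nanmedian(P[m>0],0),np.nanpercentile(P[m>0][:,2],[5,95]))
  for x in ctrl.landmark_of(c,'bracket_hole')[:2]: print('hole',x['score'],onplane(c,*x['position'],14))
  for n in('caddy','driver'):
    for x in ctrl.landmark_of(c,n)[:1]: print(n,x['score'],onplane(c,*x['position'],3))
E
```

```text
time_s: 15.85
tool_pos: [493.3, 17.9, 18.1]
eef_rot: [-1.566, 0.003, -3.14]
ft_force: [-0.0, 0.3, -2.7]
grip_width: 30.2
time_s: 16.85
tool_pos: [389.1, 18.0, 137.8]
eef_rot: [-1.566, 0.002, -3.14]
ft_force: [0.3, 0.1, -0.6]
grip_width: 50.2
[389.085  18.026 137.824] [-0.045 -0.289  1.929 -0.005  1.498  1.525]
top 476 ((550.3692626953125, 18.355192184448242), (30.79982566833496, 163.40403747558594), 89.34540557861328) [468.497   3.89  631.89    2.023 632.242  32.821 468.849  34.688] [548.359  17.934  13.276] [ 8.12  18.777]
hole 0.83 [626.142  19.326  14.   ]
caddy 0.66 [758.367 -22.473   3.   ]
driver 0.55 [563.98   85.807   3.   ]
scene 301 ((570.833984375, 22.166582107543945), (30.217031478881836, 126.8577880859375), 89.8952865600586) [507.378   7.174 634.235   6.942 634.29   37.159 507.433  37.391] [569.239  22.4    12.869] [ 9.253 17.141]
hole 0.93 [329.475 102.031  14.   ]
hole 0.75 [616.632   6.532  14.   ]
caddy 0.8 [496.227 -69.667   3.   ]
driver 0.68 [519.467 179.292   3.   ]
```

The bracket lies flat on the mat and is released: top z about 14, centre (550,18), hole about (616,19). Now I'll grasp the hole end, and fit the arm geometry to check the hanging pose is reachable.

```bash
python3 -m inch '[[5,0,0,0,0,0,105],[10,0,0,0,0,0,105],[15,0,0,0,0,0,105],[20,0,0,0,0,0,105],[22.7,0,-2,0,0,0,105],[22.7,0,-6,0,0,0,105],[22.7,0,-9.5,0,0,0,105],[22.7,0,-11.5,0,0,0,105],[22.7,0,-12.2,0,0,0,105],[22.7,0,-12.2,0,0,0,105],[22.7,0,-12.2,0,0,0,140],[22.7,0,-12.2,0,0,0,255],[22.7,0,-12.2,0,0,0,255],[22.7,0,-12.2,0,0,0,255],[22.7,0,-12.2,0,0,0,255],[22.7,0,-12.2,0,0,0,255]]' 90
cat > kin.py <<'E'
from h import *
from scipy.optimize import least_squares
def fk(q,p):
    h,a1,L2,ex,L3,d=p;z=np.array([0,0,1.])
    Z=R.from_euler('z',q[0]);A=R.from_euler('y',q[1]);B=R.from_euler('y',q[1]+q[2]);W=R.from_euler('z',q[3])*R.from_euler('y',q[4])*R.from_euler('z',q[5])
    return Z.apply(np.array([a1,0,h])+A.apply([0,0,L2])+B.apply([ex,0,L3])+(B*W).apply([0,0,d])),(Z*B*W).as_matrix()
E
python3 - <<'E'
from kin import *
np.set_printoptions(precision=3,suppress=True)
s=ctrl.sense()
D=[([-1.291,.052,1.401,0,1.689,-.07],[179.948,-493.217,245.323]),([-.405,.67,.463,0,2.008,1.166],[670.6,-247.7,330.5]),([.255,.237,1.419,.001,1.483,.141],[541.09,179.3,135.25]),([.29289,.3477,1.45076,-.15682,1.36816,.21282],[550.3,162,59.5]),([-.045,-.289,1.929,-.005,1.498,1.525],[389.09,18.03,137.8]),(s['joints'],s['tool_pos'])]
r=least_squares(lambda p:np.concatenate([fk(q,p)[0]-x for q,x in D]),[200,0,400,0,400,200])
print(r.x,np.abs(r.fun).max(),s['tool_pos'],s['joints'],s['grip_width']);np.save('kin.npy',r.x)
lo=[-2.9,-.91,.12,-1.06,.26,-2.93];hi=[2.9,2.17,2.37,4.2,2.73,2.93]
q0=np.clip(np.array([-.8,-.3,2.,1.4,.8,0]),lo,hi)
for th,yaw in((78,0),(70,0),(78,-20)):
  for x in (413,453,523):
    z0=R.from_euler('z',yaw,degrees=True);t=z0.apply([np.sin(np.radians(th)),0,-np.cos(np.radians(th))]);xx=z0.apply([0,1,0]);M=np.c_[xx,np.cross(t,xx),t]
    tgt=np.array([x,-300,225+.2126*(597-x-16)])
    def f(q): p,Q=fk(q,r.x); return np.r_[(p-tgt),200*(Q-M).ravel()]
    b=min((least_squares(f,g,bounds=(lo,hi)) for g in (q0,[-.8,.3,1.8,1.4,.8,0],[-.5,-.6,2.2,.8,1.2,.5])),key=lambda b:b.cost);print(th,yaw,x,b.cost,b.x)
E
```

```text
time_s: 18.85
tool_pos: [621.6, 17.8, 16.7]
eef_rot: [-1.566, 0.004, -3.141]
ft_force: [1.9, -0.4, 4.5]
grip_width: 29.5
[-37.531   2.786 351.005 109.746 493.368  16.858] 36.139596062453705 [621.573  17.774  16.677] [-0.029  0.5    1.338 -0.005  1.3    1.542] 29.499477466123146
78 0 413 1.5627581051461125e-26 [-0.648 -0.025  1.474  1.099  0.724  0.442]
78 0 453 1.0130428485331793e-26 [-0.602  0.07   1.394  1.086  0.677  0.453]
78 0 523 8.552238288727294e-27 [-0.535  0.243  1.233  1.048  0.613  0.491]
70 0 413 1.4183669772067216e-26 [-0.647 -0.024  1.468  0.918  0.794  0.577]
70 0 453 8.716222749400112e-27 [-0.601  0.071  1.389  0.896  0.749  0.599]
70 0 523 5.3926038442842604e-27 [-0.534  0.243  1.228  0.849  0.691  0.652]
78 -20 413 1.7396657098201643e-26 [-0.637 -0.032  1.481  0.715  0.438  0.843]
78 -20 453 1.4337207988721677e-26 [-0.592  0.064  1.401  0.654  0.397  0.904]
78 -20 523 9.150398233086948e-27 [-0.526  0.237  1.24   0.523  0.351  1.037]
```

```bash
sed -i 's/h,a1,L2,ex,L3,d=p/h,a1,L2,ex,L3,d,y0=p/; s/np.array(\[a1,0,h\])/np.array([a1,y0,h])/' kin.py
python3 - <<'E'
from kin import *
np.set_printoptions(precision=3,suppress=True)
s=ctrl.sense()
D=[([-1.291,.052,1.401,0,1.689,-.07],[179.948,-493.217,245.323]),([-.405,.67,.463,0,2.008,1.166],[670.6,-247.7,330.5]),([.255,.237,1.419,.001,1.483,.141],[541.09,179.3,135.25]),([.29289,.3477,1.45076,-.15682,1.36816,.21282],[550.3,162,59.5]),([-.045,-.289,1.929,-.005,1.498,1.525],[389.09,18.03,137.8]),(s['joints'],s['tool_pos'])]
r=least_squares(lambda p:np.concatenate([fk(q,p)[0]-x for q,x in D]),[200,0,400,0,400,200,37])
print(r.x,np.abs(r.fun).max());np.save('kin.npy',r.x)
lo=[-2.9,-.91,.12,-1.06,.26,-2.93];hi=[2.9,2.17,2.37,4.2,2.73,2.93]
for th,yaw in((78,0),(70,0),(78,-20)):
  for x in (413,453,523):
    z0=R.from_euler('z',yaw,degrees=True);t=z0.apply([np.sin(np.radians(th)),0,-np.cos(np.radians(th))]);xx=z0.apply([0,1,0]);M=np.c_[xx,np.cross(t,xx),t]
    tgt=np.array([x,-300,225+.2126*(597-x-16)])
    def f(q): p,Q=fk(q,r.x); return np.r_[(p-tgt),200*(Q-M).ravel()]
    b=min((least_squares(f,g,bounds=(lo,hi)) for g in ([-.8,-.3,2.,1.4,.8,0],[-.8,.3,1.8,1.4,.8,0],[-.5,-.6,2.2,.8,1.2,.5])),key=lambda b:b.cost)
    Z=R.from_euler('z',b.x[0]);A=R.from_euler('y',b.x[1]);B=R.from_euler('y',b.x[1]+b.x[2]);el=Z.apply(np.array([r.x[1],r.x[6],r.x[0]])+A.apply([0,0,r.x[2]]))
    print(th,yaw,x,b.cost,b.x,'elbow',el,'wrist',el+(Z*B).apply([r.x[3],0,r.x[4]]))
E
```

```text
[205.245   0.37  353.017 106.683 495.804 264.923  36.756] 0.2677443569091338
78 0 413 1.548013801789466e-26 [-1.206 -0.352  2.162  1.441  1.172 -0.173] elbow [ -8.965 126.546 536.587] wrist [ 153.866 -300.     315.797]
78 0 453 3.1871459685126166e-27 [-1.1   -0.265  2.114  1.481  1.066 -0.204] elbow [ -9.057  98.862 545.903] wrist [ 193.866 -300.     307.293]
78 0 523 4.707971186165575e-26 [-0.942 -0.101  2.007  1.562  0.912 -0.264] elbow [  9.029  50.049 556.47 ] wrist [ 263.866 -300.     292.411]
70 0 413 7.391182947661694e-27 [-1.178 -0.391  2.113  1.255  1.151 -0.014] elbow [-17.346 137.922 531.664] wrist [ 164.054 -300.     351.326]
70 0 453 2.848182298300463e-27 [-1.075 -0.304  2.067  1.276  1.043 -0.022] elbow [-17.831 110.226 542.033] wrist [ 204.054 -300.     342.822]
70 0 523 1.4549060282604273e-26 [-0.921 -0.14   1.963  1.323  0.882 -0.044] elbow [ -0.32   61.185 554.804] wrist [ 274.054 -300.     327.94 ]
78 -20 413 1.1634274704595033e-26 [-1.031 -0.63   2.341  1.41   0.675  0.038] elbow [-75.227 197.069 490.417] wrist [ 169.494 -211.371  315.797]
78 -20 453 2.4277249824959037e-26 [-0.914 -0.493  2.277  1.516  0.552 -0.066] elbow [-72.8   154.537 516.158] wrist [ 209.494 -211.371  307.293]
78 -20 523 1.9606552316565155e-26 [-0.753 -0.26   2.144  1.773  0.403 -0.308] elbow [-40.935  88.689 546.366] wrist [ 279.494 -211.371  292.411]
```

The fit is good to 0.3 mm, and the hang pose is reachable with margin. I'll lift, pitch the tool 78° about -y so the hole end goes up, and carry the bracket to the pre-hang pose.

```bash
python3 -m inch '[[0,0,4,0,0,0,255],[0,0,8,0,0,0,255],[0,0,12,0,0,0,255],[-1,0,16,0,-0.12,0,255],[-3,0,20,0,-0.25,0,255],[-5,0,24,0,-0.38,0,255],[-8,0,28.5,0,-0.5,0,255],[-11,-1,28.5,0,-0.62,0,255],[-14,-3,28.5,0,-0.75,0,255],[-16,-5,28.5,0,-0.88,0,255],[-17.7,-8,28.5,0,-1.0,0,255],[-17.7,-11,28.5,0,-1.12,0,255],[-17.7,-14,28.5,0,-1.25,0,255],[-17.7,-18,28.5,0,-1.361,0,255],[-17.7,-22,28.5,0,-1.361,0,255],[-17.7,-26,28.5,0,-1.361,0,255],[-17.7,-29,28.5,0,-1.361,0,255],[-17.7,-31.8,28.5,0,-1.361,0,255],[-17.7,-31.8,28.5,0,-1.361,0,255],[-17.7,-31.8,28.5,0,-1.361,0,255]]'
python3 - <<'E'
from kin import *
np.set_printoptions(precision=3,suppress=True)
s=ctrl.sense();print(s['joints'],R.from_euler('xyz',s['eef_rot']).as_matrix())
E
```

```text
time_s: 20.85
tool_pos: [444.3, -300.2, 300.0]
eef_rot: [-1.574, 1.363, 3.134]
ft_force: [0.2, -0.3, -2.4]
grip_width: 29.6
[-1.125 -0.362  2.087  1.415  1.101 -0.069] [[-0.206  0.978 -0.005]
 [ 0.002 -0.005 -1.   ]
 [-0.978 -0.206 -0.001]]
```

```bash
python3 -m inch '[[0,0,-2,0,0,0,255],[0,0,-4,0,0,0,255],[0,0,-4,0,0,0,255],[0,0,-4,0,0,0,255]]'
python3 - <<'E'
from h import *
np.set_printoptions(precision=1,suppress=True)
T=ctrl.sense()['tool_pos'];hole=T+np.array([2.96,0,-6.25])
out=[]
for c in('top','scene'):
  im,d=ctrl.camera(c);np.savez(c+'5.npz',im=im,d=d)
  for n in('bracket_hole','free_tip','free_arm','tree_cap'):
    for x in ctrl.landmark_of(c,n)[:2]: print(c,n,round(x['score'],2),np.array(x['position']))
  print('pred hole',proj(c,hole),'tip',proj(c,[492.7,-300.2,244.]),'cap',proj(c,[597.7,-300.2,258]))
  u,v=map(int,proj(c,[480,-300,230]))
  out.append(cv2.resize(im[v-45:v+45,u-50:u+50],(400,360),interpolation=3));print(c,u-50,v-45)
cv2.imwrite('pics/hang1.png',np.hstack(out))
E
```

```text
time_s: 21.25
tool_pos: [444.5, -299.2, 260.4]
eef_rot: [-1.575, 1.363, 3.134]
ft_force: [0.5, -0.1, -0.8]
grip_width: 29.7
top bracket_hole 0.71 [222.6 278.2]
top bracket_hole 0.6 [370.  238.2]
top free_tip 0.57 [365.1 222.8]
top free_arm 0.58 [366.7 205.6]
top tree_cap 0.55 [366.1 183.9]
top tree_cap 0.22 [136.8 205.2]
pred hole (np.float64(367.5439104067176), np.float64(240.4350576864191)) tip (np.float64(366.7261930240425), np.float64(222.92312589747007)) cap (np.float64(366.6329321717416), np.float64(181.98693415038292))
top 315 182
scene bracket_hole 0.95 [369.7 252.1]
scene bracket_hole 0.68 [259.4 126.5]
scene free_tip 0.93 [250. 137.]
scene free_arm 0.63 [239.4 141.6]
scene tree_cap 0.91 [212.6 146. ]
scene tree_cap 0.57 [265.4 169.3]
pred hole (np.float64(259.0716307789002), np.float64(130.36376585711048)) tip (np.float64(245.99210932440295), np.float64(137.37078672701927)) cap (np.float64(214.28826771087543), np.float64(143.3720452923053))
scene 199 95
```

View pics/hang1.png

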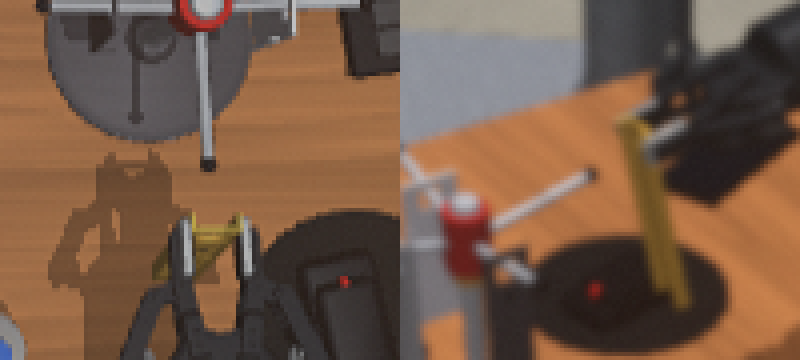

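The top view shows the arm tip at full-frame pixel (367,222), the jaws centred at about (368,238), and the free arm still straight. In the scene view the bracket's top looks a bit higher than predicted, so I'll check its offset along its length against the depth and a projected model.

```bash
cat > fit.py <<'E'
from h import *
from scipy.optimize import minimize
np.set_printoptions(precision=2,suppress=True)
s=ctrl.sense();T=s['tool_pos'];M=R.from_euler('xyz',s['eef_rot']).as_matrix();t=M[:,1];up=-M[:,0];y=np.cross(-t,up)
up=up if up[2]>0 else -up
for c in('top','scene'):
  f=np.load(c+'5.npz');im=f['im'];P=cloud(c,f['d'])
  hsv=cv2.cvtColor(im,cv2.COLOR_BGR2HSV);m=cv2.inRange(hsv,(20,90,50),(36,255,255));m&=((np.abs(P[...,0]-430)<70)&(np.abs(P[...,1]+300)<60)&(P[...,2]>60)).astype(np.uint8)*255
  Q=P[m>0];lat=(Q-T)@up;print(c,len(Q),'along up pct',np.percentile(lat,[0,1,5,50,95,99,100]),'t',np.percentile((Q-T)@t,[5,50,95]),'z max',np.percentile(Q[:,2],[98,100]))
  k=np.argwhere(m>0)[:,::-1]
  print('mask u',k[:,0].min(),k[:,0].max(),'v',k[:,1].min(),k[:,1].max())
  for off in(-10,-5,0,5):   # hole offset along up
    C=[T+up*(off+a)+t*(4.2+b)+np.array([0,1,0])*w_ for a in(19,-151) for b in(-1.5,10.5) for w_ in(-16,16)]
    p=np.array([proj(c,q) for q in C]);print(off,'u',p[:,0].min(),p[:,0].max(),'v',p[:,1].min(),p[:,1].max())
E
python3 fit.py
```

```text
top 64 along up pct [-146.22 -145.85 -131.55   -8.35   17.72   19.15   19.24] t [ 3.01  4.17 11.89] z max [277.02 278.3 ]
mask u 353 375 v 235 251
-10 u 352.6018499838642 375.30681675256903 v 235.1787275626982 252.15413724334576
-5 u 352.85757562570154 375.68845383277164 v 234.75357123784588 251.83837760137854
0 u 353.1151006338375 376.07314858743183 v 234.32501751711968 251.52039102015334
5 u 353.37444406668624 376.46093791146023 v 233.89302551461515 251.2001538575975Traceback (most recent call last):
  File "fit.py", line 9, in <module>
    Q=P[m>0];lat=(Q-T)@up;print(c,len(Q),'along up pct',np.percentile(lat,[0,1,5,50,95,99,100]),'t',np.percentile((Q-T)@t,[5,50,95]),'z max',np.percentile(Q[:,2],[98,100]))
                                                        ~~~~~~~~~~~~~^^^^^^^^^^^^^^^^^^^^^^^^^^
    return _quantile_unchecked(
        a, q, axis, out, overwrite_input, method, keepdims, weights)
    return _ureduce(a,
                    func=_quantile_ureduce_func,
    ...<5 lines>...
                    overwrite_input=overwrite_input,
                    method=method)
    r = func(a, **kwargs)
    result = _quantile(arr,
                       quantiles=q,
    ...<2 lines>...
                       out=out,
                       weights=wgt)
    slices_having_nans = np.isnan(arr[-1, ...])
                                  ~~~^^^^^^^^^
IndexError: index -1 is out of bounds for axis 0 with size 0
```

Run:
```python
from h import *
np.set_printoptions(precision=2,suppress=True)
s=ctrl.sense();T=s['tool_pos'];M=R.from_euler('xyz',s['eef_rot']).as_matrix();t=M[:,1];up=-M[:,0]
c='scene';f=np.load(c+'5.npz');im=f['im'];P=cloud(c,f['d'])
hsv=cv2.cvtColor(im,cv2.COLOR_BGR2HSV);m=cv2.inRange(hsv,(20,90,40),(36,255,255));w0=np.zeros_like(m);w0[105:185,245:285]=255;m&=w0
Q=P[m>0];print(len(Q),np.nanmedian(Q,0))
g=np.abs((Q-T)@t-8)<25;Q=Q[g];k=np.argwhere(m>0)[:,::-1][g];print('along up',np.nanpercentile((Q-T)@up,[0,2,98,100]),'u',k[:,0].min(),k[:,0].max(),'v',k[:,1].min(),k[:,1].max())
# known scene bias from tree tip/cap: about (+.6,+1.7)px
for off in(-10,-5,0,5):
    C=[T+up*(off+a)+t*(4.2+b)+np.array([0,1,0])*w_ for a in(19,-151) for b in(-1.5,10.5) for w_ in(-16,16)]
    p=np.array([proj(c,q) for q in C]);h=cv2.convexHull(p.astype(np.float32));best=[]
    for bv in(0,1.7):
        K=np.zeros((420,560),np.uint8);cv2.fillConvexPoly(K,np.round(h+np.float32([.6 if bv else 0,bv])).astype(int),1);best.append(((K>0)&(m>0)).sum()/((K>0)|(m>0)).sum())
    print(off,'u',p[:,0].min(),p[:,0].max(),'v',p[:,1].min(),p[:,1].max(),'iou',best)
for n,q in(('ball',[492.7,-300.2,244.]),('cap',[597.7,-300.2,258])):
    pass
# ball/cap: depth-based heights
ft=np.load('top5.npz');Pt=cloud('top',ft['d'])
print('top tip',np.nanmedian(Pt[221:224,366:369].reshape(-1,3),0),Pt[219:224,367],'cap',np.nanmedian(Pt[180:184,365:368].reshape(-1,3),0))
```

```text
0 [nan nan nan]
  return np.nanmean(a, axis, out=out, keepdims=keepdims)
  return np.nanmean(a, axis, out=out, keepdims=keepdims)
Traceback (most recent call last):
ValueError: zero-size array to reduction operation minimum which has no identity
```

Run:
```python
from h import *
np.set_printoptions(precision=2,suppress=True)
s=ctrl.sense();T=s['tool_pos'];M=R.from_euler('xyz',s['eef_rot']).as_matrix();t=M[:,1];up=-M[:,0]
print('up',up,'t',t)
c='scene';f=np.load(c+'5.npz');im=f['im'];P=cloud(c,f['d'])
hsv=cv2.cvtColor(im,cv2.COLOR_BGR2HSV);print(hsv[150,258:268])
m=cv2.inRange(hsv,(17,100,40),(40,255,255));w0=np.zeros_like(m);w0[105:185,245:285]=255;m&=w0
print((m>0).sum())
k=np.argwhere(m>0)[:,::-1];print('u',k[:,0].min(),k[:,0].max(),'v',k[:,1].min(),k[:,1].max())
Q=P[m>0];print('along up',np.nanpercentile((Q-T)@up,[0,2,50,98,100]),'t',np.nanpercentile((Q-T)@t,[5,50,95]))
for off in(-10,-5,0,5):
    C=[T+up*(off+a)+t*(4.2+b)+np.array([0,1,0])*w_ for a in(19,-151) for b in(-1.5,10.5) for w_ in(-16,16)]
    p=np.array([proj(c,q) for q in C])
    print(off,'u',p[:,0].min(),p[:,0].max(),'v',p[:,1].min(),p[:,1].max())
Pt=cloud('top',np.load('top5.npz')['d'])
print('top tip',Pt[219:225,367],'cap',np.nanmedian(Pt[180:184,365:368].reshape(-1,3),0))
```

```text
up [ 0.21 -0.    0.98] t [ 0.98 -0.   -0.21]
[[ 14 163 158]
 [ 15 168 137]
 [ 17 171 121]
 [ 19 173 112]
 [ 18 174 107]
 [ 18 172 110]
 [ 18 173 115]
 [ 18 170 123]
 [ 15 167 145]
 [ 14 164 171]]
317
u 254 271 v 124 171
along up [-289.89 -280.08  -76.71   12.03   17.77] t [-11.34   7.68  14.12]
-10 u 252.2678650888627 270.8042742756278 v 123.84400619657717 172.89953944397791
-5 u 251.94767407848715 270.5472499667424 v 122.48809065893944 171.73867748834417
0 u 251.62592664461138 270.2890591903639 v 121.12560034225233 170.57253496626012
5 u 251.3026114111065 270.0296939876673 v 119.75648730903994 169.40107576497292
top tip [[ 503.1  -302.3   237.98]
 [ 500.11 -300.33  248.22]
 [ 497.57 -300.5   246.92]
 [ 494.94 -300.2   248.18]
 [ 492.4  -300.38  246.85]
 [ 489.9  -300.88  243.77]] cap [ 599.19 -299.07  257.05]
```

The depth and silhouette checks put the hole about 2 mm ± 3 below the TCP, against my 5.5 mm. I'll lower 3 mm as a compromise (the ball has 5 mm clearance) and advance along the arm, watching the force.

```bash
python3 -m inch '[[0,-0.1,-0.3,0,0,0,255],[1,-0.1,-0.5,0,0,0,255],[2,-0.1,-0.7,0,0,0,255],[3,-0.1,-0.92,0,0,0,255],[3.7,-0.1,-1.05,0,0,0,255],[4.4,-0.1,-1.2,0,0,0,255],[4.7,-0.1,-1.27,0,0,0,255],[5,-0.1,-1.33,0,0,0,255],[5,-0.1,-1.33,0,0,0,255]]'
python3 - <<'E'
from h import *
out=[]
for c in('top','scene'):
  im,d=ctrl.camera(c);np.savez(c+'6.npz',im=im,d=d)
  u,v=map(int,proj(c,[500,-300,230]))
  out.append(cv2.resize(im[v-38:v+37,u-38:u+37],(400,400),interpolation=3));print(c,u-38,v-38)
cv2.imwrite('pics/hang2.png',np.hstack(out))
E
```

```text
time_s: 22.65
tool_pos: [494.5, -301.2, 246.8]
eef_rot: [-1.573, 1.363, 3.135]
ft_force: [-0.4, -0.2, -2.4]
grip_width: 29.2
top 327 182
scene 206 104
```

View pics/hang2.png

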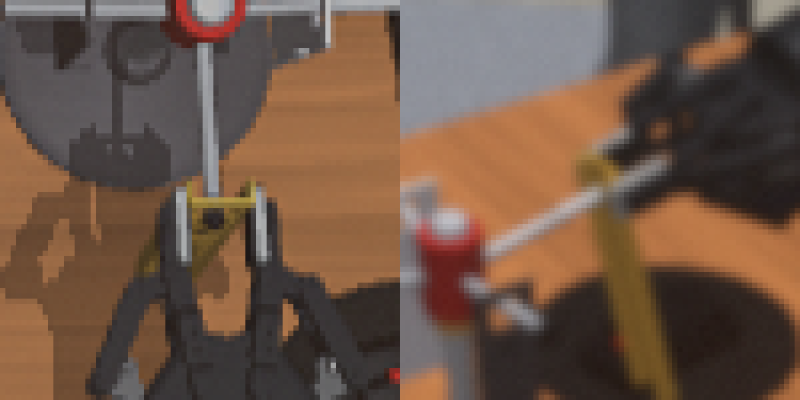

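The black ball shows at about (213,217) in the top crop, on the gripper side of the web (row 200), and the scene crop confirms that the arm passes through the hole with no force. I'll advance to r≈72, turn the bracket upright, and lower it onto the arm.

```bash
python3 -m inch '[[0.8,0.1,-0.17,0,0,0,255],[1.6,0.1,-0.34,0,-0.04,0,255],[2.3,0.1,-0.49,0,-0.08,0,255],[2.8,0.1,-0.6,0,-0.12,0,255],[2.8,0.1,-0.6,0,-0.17,0,255],[2.8,0.1,-0.6,0,-0.17,0,255],[2.8,0.1,-0.8,0,-0.17,0,255],[2.8,0.1,-0.9,0,-0.17,0,255],[2.8,0.1,-0.9,0,-0.17,0,255]]'; python3 -m inch '[[0,0,-0.15,0,0,0,255],[0,0,-0.15,0,0,0,255]]'
```

```text
time_s: 23.65
tool_pos: [522.2, -300.5, 238.3]
eef_rot: [-1.582, 1.533, 3.125]
ft_force: [0.4, -0.6, -0.9]
grip_width: 29.7
time_s: 23.85
tool_pos: [522.2, -300.5, 236.9]
eef_rot: [-1.576, 1.533, 3.131]
ft_force: [0.3, -0.7, -2.3]
grip_width: 29.4
```

```bash
python3 -m inch '[[0,0,-0.1,0,0,0,255],[0,0,-0.2,0,0,0,255],[0,0,-0.2,0,0,0,255]]'; python3 -m inch '[[0,0,-0.1,0,0,0,255],[0,0,-0.2,0,0,0,255],[0,0,-0.2,0,0,0,255]]'
```

```text
time_s: 24.15
tool_pos: [522.3, -300.6, 235.4]
eef_rot: [-1.567, 1.534, 3.14]
ft_force: [-1.3, 1.3, 0.0]
grip_width: 29.8
time_s: 24.45
tool_pos: [522.6, -300.9, 235.0]
eef_rot: [-1.533, 1.537, -3.109]
ft_force: [-1.0, 0.2, 5.2]
grip_width: 29.3
```

Contact is felt (5 N upward), so the bracket rests on the arm. I'll release it and withdraw straight back.

```bash
python3 -m inch '[[0,0,0.1,0,0,0,200],[0,0,0.1,0,0,0,160],[0,0,0.1,0,0,0,130],[0,0,0.1,0,0,0,105],[0,0,0.1,0,0,0,95],[0,0,0.1,0,0,0,95],[0,0,0.1,0,0,0,95],[-0.5,0,0.1,0,0,0,95],[-1.5,0,0.1,0,0,0,95],[-3,0,0.1,0,0,0,95],[-5,0,0.1,0,0,0,95],[-8,0,0.1,0,0,0,95],[-11,0,0.1,0,0,0,95],[-14,0,0.1,0,0,0,95],[-14,0,0.1,0,0,0,95],[-14,0,0.1,0,0,0,95]]'
python3 - <<'E'
from h import *
np.set_printoptions(precision=1,suppress=True)
out=[]
for c in('top','scene'):
  im,d=ctrl.camera(c);np.savez(c+'7.npz',im=im,d=d);P=cloud(c,d)
  u,v=map(int,proj(c,[540,-300,200]))
  out.append(cv2.resize(im[v-50:v+50,u-50:u+50],(400,400),interpolation=3));print(c,u-50,v-50)
  for n in('free_tip','tree_cap'):
    for x in ctrl.landmark_of(c,n)[:1]: print(c,n,x['score'],onplane(c,*x['position'],dict(free_tip=244,tree_cap=258)[n]))
cv2.imwrite('pics/hang3.png',np.hstack(out))
E
```

```text
time_s: 26.05
tool_pos: [381.9, -301.4, 236.1]
eef_rot: [-1.518, 1.537, -3.096]
ft_force: [-0.3, -0.4, 0.4]
grip_width: 53.8
top 313 155
top free_tip 0.61 [ 496.7 -296.9  244. ]
top tree_cap 0.76 [ 602.9 -299.5  258. ]
scene 182 104
scene free_tip 0.8 [ 494.9 -288.   244. ]
scene tree_cap 0.57 [ 606.3 -299.1  258. ]
```

View pics/hang3.png

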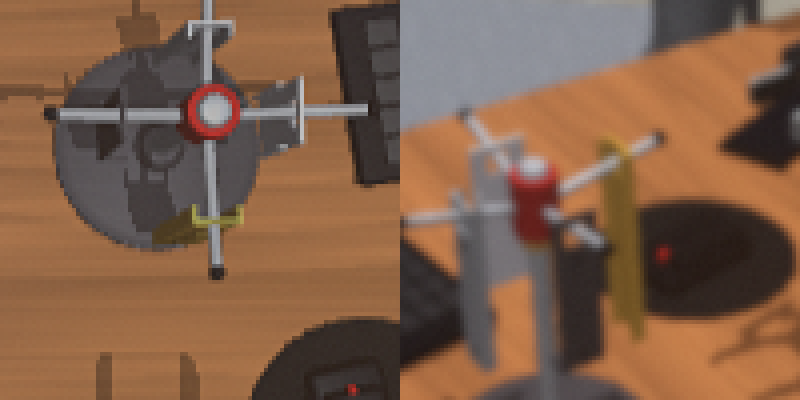

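The yellow bracket hangs by its hole on the free arm, and the gripper is clear. Last numeric check is the arm direction and the bystanders.

Run:
```python
from h import *
np.set_printoptions(precision=1,suppress=True)
l=onplane('top',325.5,183.5,244);r=onplane('top',405,182.25,244);t=onplane('top',367.5,222.7,244);c=(l+r)/2
print(l,r,t,'side-arm angle err',np.degrees(np.arctan2(*(l-r)[:2][::-1]))-90,'tip err',np.degrees(np.arctan2(-(t-c)[1],-(t-c)[0])))
a=np.load('top0.npz')['im'].astype(int);im,d=ctrl.camera('top');cv2.imwrite('pics/topend.png',cv2.resize(im,(800,600)))
df=(np.abs(im.astype(int)-a).max(2)>40)
for n,(u,v,h) in dict(caddy=(280,227,18),driver=(229,208,28),ssd=(134,222,20),cleaner=(312,269,14),battery=(260,144,30),mouse=(402,262,14),red=(204,290,20)).items():
    print(n,df[v-h:v+h,u-h:u+h].mean().round(3))
```

```text
[ 597.  -195.5  244. ] [ 597.1 -402.9  244. ] [ 493.2 -302.2  244. ] side-arm angle err 0.020181078051862755 tip err 1.6650242855413275
caddy 0.0
driver 0.0
ssd 0.039
cleaner 0.0
battery 0.0
mouse 0.0
red 0.306
```

View pics/topend.png

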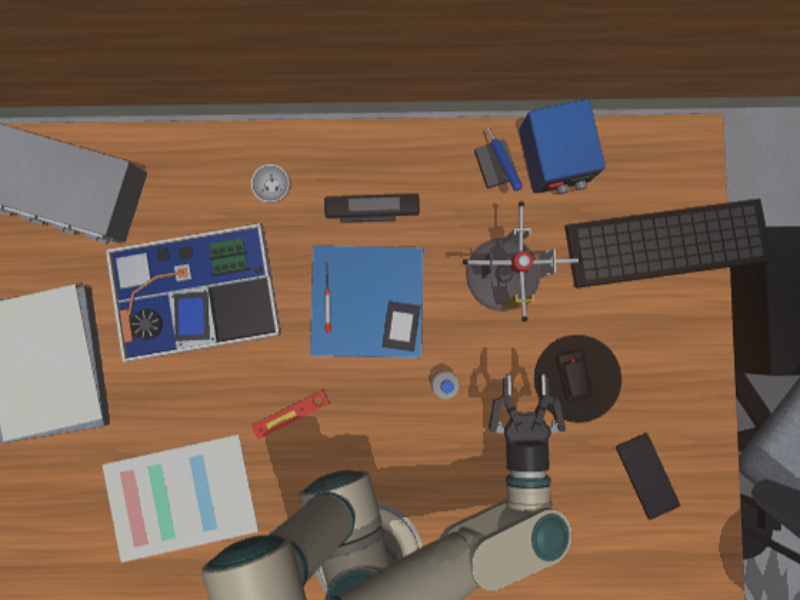

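The final top view shows the bay empty, the bystanders in place, and the bracket hanging on the near-pointing arm, about (523,298) in the picture. The red strip's difference is the robot's shadow. I'm handing in.

```bash
python3 -c "
from h import *
s=ctrl.sense();print(s['time_s'],s['ft_force']);print(ctrl.job_done())"
```

```text
26.4 [-0.41982714 -0.66297183  0.46111214]
the job is handed in; nothing more can be done
None
```

The job is handed in at 26.4 s, with the yellow bracket hanging by its hole on the free arm and that arm pointing at the near edge.

- **Order of work:** I turned the tree counter-clockwise by about 125° with the closed fingers and centred the free arm in the jaws. I then lifted the bracket's plain end over the lip and drew it out endwise from under the bridge plate. I laid it flat on the mat, let go, took it again by the hole end and hung it.
- **Hanging:** The ball passed through the hole with no noticeable force. About 5 N of upward force showed the bracket resting on the arm before I released it. The last pictures show it hanging there, with the gripper about 14 cm clear.
- **Arm direction:** The side arms give a direction error of 0.0° and the free tip gives about 1.7°, a difference within pixel accuracy.
- **Bystanders:** Caddy, driver, cleaner, battery and mouse showed no picture change. The small change near the SSD (4% of its patch) I put down to the bracket's removal next to it. The change at the red strip I put down to the robot's shadow.
- **Disagreement:** Before hanging, my estimates of the hole's offset in the grip ranged from about 0 to 5.5 mm below the tool point. I aimed between them, and contact with the arm later suggested about 4 mm.

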